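# Screw the cap on the grease retainer without cross-threading

## Task

Close the grease retainer: pick up the green cap, set it squarely on the threaded neck of the upright aluminium retainer with its white mark over the white line on the clamp, and turn it gently backward (anticlockwise seen from above) until it drops a step. Then screw it forward (clockwise), without forcing the thread, until its rim is fully home on the retainer's shoulder, let go of it, and leave the padlock, the syringe and the blue bin where they are.

Things in the scene. Friction and masses are not known exactly. Their poses are not given: they have to be found in the camera images.
- cap: Loose green knurled screw cap, 84 to 156 g, 54 mm across, 30 mm high, open below; on top a brass air nipple 18 mm across, 13 mm high. At the start it stands on the bench, open side down. Origin: centre of its lower rim; z up its axis, x towards its white mark. Right-hand thread: clockwise from above screws it on. Bore 44.6 mm, two thread starts leaving a 38 mm opening, lowest 3 mm above the rim.
- cap_grip (a point): Point on the cap's axis 22 mm above its rim: the height at which to grip across the knurl, in any direction; the fingertips then stay 3 mm above the rim, clear of bench and shoulder.
- cap_mark (a point): Outer end of the white radial mark on top of the cap: 24 mm out from its axis, 30 mm above the rim, on the cap's own x axis. The mark also runs down the cap's side.
- retainer: Fixed upright aluminium grease tube, threaded neck on top. Origin: centre of its shoulder (flat flange 54 mm across, seat of the cap's rim), exactly 150 mm above the bench, z up. It is clamped at a different angle each time and nothing marked on it shows where the thread starts: that must be felt. More than 35 N between cap and retainer spoils the thread.
- neck_top (a point): Centre of the neck's top, 17.5 mm above the shoulder. The neck: core 36 mm across, top edge chamfered 2 mm; ridges 43 mm across and 2 mm thick, two-start thread, 1 mm down per 36 degrees, 1 mm of up-and-down play. Screwing on from the drop takes 130 degrees clockwise to bring the rim down on the shoulder, up to 36 degrees more before the thread draws tight.
- thread_start (a point): Point on the retainer's axis 8.6 mm above the shoulder: where the cap's rim is at the crest. Set down with its mark on the line, the cap rests on the thread's ends with its rim 6.2 to 8.2 mm above the shoulder; turned backward about 20 to 85 degrees it climbs to 8.6 mm, then drops 5 mm, to 3.6 mm. Turned further back it climbs again, 1 mm per 36 degrees.
- index_line (a point): Middle of the white line on the stand's black clamp (84 mm across, top 26 mm below the shoulder), 34 mm out from the retainer's axis; its x axis points outward along the line, y anticlockwise, z up. The fixed stand (base plate 130 x 110 mm, post on the -x side) lies below the shoulder.
- padlock: Loose brass padlock standing upright, 24 x 46 x 40 mm plus a steel shackle, 72 mm high in all; origin centre of its underside. Leave alone.
- syringe: Loose amber grease syringe with a green cap and an orange tip lying on a small grey rest, about 125 mm long (its x axis), 30 mm high; origin centre of its underside. Leave alone.
- bin: Loose blue bin of lock pins, 120 x 100 x 55 mm; origin centre of its underside. Leave alone.

How it is judged (in metres and radians):
On the way, in this order (a step that is already met when the one before it is completed fails the run):
1. the cap sits square on the neck, up on the ends of the thread, its white mark over the white line (horizontal distance between cap and retainer below 0.003 m and angle between cap's own z axis and vertical below 0.1 rad and z of cap in the frame of retainer between 0.0048 and 0.0092 m and y of cap_mark in the frame of index_line between -0.008 and 0.008 m and x of cap_mark in the frame of index_line above -0.02 m), for 0.2 s.
2. turned backward, it has dropped a step into the thread, its mark still on the anticlockwise side of the line (horizontal distance between cap and retainer below 0.003 m and angle between cap's own z axis and vertical below 0.1 rad and z of cap in the frame of retainer below 0.0044 m and y of cap_mark in the frame of index_line above 0.003 m), for 0.1 s.
At the end, for the whole second after the job is handed in: The cap is screwed home and released: rim within 0.6 mm of the retainer's shoulder, axis within 2 mm of the retainer's and within 0.03 rad of upright, at rest; padlock, syringe and bin within 15 mm of where they were (horizontal distance between cap and retainer below 0.002 m and angle between cap's own z axis and vertical below 0.03 rad and z of cap in the frame of retainer below 0.0006 m and linear speed of cap below 0.02 m/s and distance of each of padlock, syringe, bin from where it was at the start of the episode below 0.015 m); the robot touches nothing.
It fails at once if the thread is forced: more than 35 N between the cap and the retainer (contact force between cap and retainer above 35 N).
It fails at once if the cap is turned forward (mark more than about 35 degrees clockwise of the line) while it still sits up on the ends of the thread (horizontal distance between cap and retainer below 0.003 m and z of cap in the frame of retainer between 0.0048 and 0.0084 m and y of cap_mark in the frame of index_line below -0.014 m).
It fails at once if padlock, syringe or bin shifted by more than 15 mm (distance of any of padlock, syringe, bin from where it was at the start of the episode above 0.015 m).
It also fails if it takes over 67 s, if anything falls off the work surface, if the arm or the gripper's body presses on something with over 40 N, if the wrist force passes 120 N, or if a joint passes its speed limit or range.

## Robot

A 7-joint arm with a two-finger parallel gripper is mounted at the origin on the work surface. World frame = base frame: x ahead of the robot, y to its left, z up, the work surface at z = 0. Lengths are in mm, angles in degrees, forces in N, time in s.
With the tool pointing down it reaches from about 425 to 975 mm from the base axis. Payload 16.7 kg.
Tool frame: the origin (TCP) lies midway between the tips of the shut fingers; the grasp point (between the pads) lies 19 mm behind it; z points along the fingers, y is the line along which they close (so a half turn about z gives the same grasp; the last joint's range is limited). The gripper opens to 85 mm and grips with 20 to 120 N. Pads are 22 mm wide; open, the fingers measure 114 mm over their backs; the gripper's body (76 mm by 85 mm) begins 54 mm behind the grasp point. The pads swing forward as they close: fully open they stand 13 mm farther back than shut.
Start: joints at [-83.738, 24.414, 4.234, 92.017, -1.954, 63.644, -3.845], TCP at [172.753, 652.482, 231.302] pointing down, gripper open.
Joint ranges: [-163.25, 163.25], [-28.42, 122.38], [-70.27, 78.77], [12.13, 141.07], [-58.53, 238.53], [9.26, 117.41], [-156.51, 156.51]. Speed limits (degrees/s): [108.29, 108.29, 136.94, 136.94, 172.46, 172.46, 172.46].

## Interface

Orientations are given as [roll, pitch, yaw] about the fixed x, y, z axes, in that order (R = Rz(yaw) Ry(pitch) Rx(roll)).
In Python, from station import state, eyes, ticket gives the robot as it stands. The module is installed in compiled form; this text tells all that it offers.
- The arm moves only by the shell command python3 -m crank 'ROWS' [OPENING] [FORCE]. ROWS is JSON, one flat list of numbers, 6 for each row, row after row: the shift along the tool's x, y, z in cm, then the turn, a rotation vector about the tool's x, y, z in degrees. In form: [x, y, z, rx, ry, rz, x, y, z, rx, ry, rz, ...]. A call has 1 to 8 rows; each row shifts and turns the commanded pose from where the row before left it, along the tool's axes as they then stand; what a row does not reach is not made up. A row lasts 1/10 s, in which the tool goes at most 50 mm and 8.59 degrees, less where a joint would pass 70% of its speed; a pose out of reach is approached as far as the arm can. A call with a gripper value outside its range is refused whole. OPENING is the opening, from -1 (shut) to 1 (fully open), set as the call begins (- or left out, the last holds). The fingers move at their own pace and stop on an object; FORCE is the grip in N (left out, the last holds). Time passes only in rows, so rows that do not move let the fingers close. It gives the time, the measured TCP pose, the force, the opening and the grip force at its end, in the units of the state.
- state(): the state, without advancing time (a new reading comes with each control period).
- eyes.get_image(name): name is "scene" or "side" or "wrist"; returns (picture, depth): 480x640x3 uint8, red, green, blue; 480x640 float32, mm along the optical axis (not along the pixel's ray), 0 where there is no reading.
- eyes.get_calibration(name): a dict with "fx", "fy", "cx", "cy" (pixels), "k1" (the pictures are not rectified: a ray, as slopes to the right and down, at radius r is drawn at 1 + k1 r^2 times it, then the intrinsics apply), "rvec" (rotation vector, rad) and "tvec" (3), from world to camera coordinates, as OpenCV has them. Camera axes: x right, y down, z forward; pixel columns grow to the right and rows downward; lengths in mm; the calibration is good to about 2 mm. A picture is of the moment at which its call begins: read the wrist's pose just before it. get_calibration takes no time and is no camera call; for the wrist camera it gives the pose at the moment of the call.
- ticket.close_job(): hands the job in; it is judged then, once.
The state is a dict: "clock": time; "joint_pos": joint angles; "qvel": joint speeds; "tau": joint torques, N m; "position": TCP position; "tool_rot": TCP orientation; "force": force on the tool from outside, world axes, zero at the start; "torque": the same for the moment, N m; "finger_gap": finger opening in mm; "grip_force": force on a finger pad.
Only numpy, scipy, OpenCV 4.12 (cv2) and the standard library are available. Lean on these libraries where they do the work, as an engineer would, in place of code of your own. Each camera call takes 0.05 s, during which the arm holds its last target. There are 200 camera calls.

## Working session

There is one attempt and no reset: what is moved stays moved. The work goes in short steps, Python scripts to look and compute and a shell command to move; the robot and the scene stay as the last step left them, time stands still between calls to the robot, and variables do not carry over. Pictures are saved under pics/ and viewed, at most 10 in all, crops included, and the job is handed in when it is done.

```bash
mkdir -p pics; cat > h.py <<'E'
import numpy as np, cv2
from station import state, eyes, ticket
def shot(n,f=None):
    c=eyes.get_calibration(n); im,d=eyes.get_image(n)
    if f: cv2.imwrite('pics/'+f,im[:,:,::-1])
    return c,im,d
def world(c,u,v,d):
    u=np.atleast_1d(u).astype(float);v=np.atleast_1d(v).astype(float)
    K=np.array([[c['fx'],0,c['cx']],[0,c['fy'],c['cy']],[0,0,1]])
    p=cv2.undistortPoints(np.stack([u,v],1)[:,None],K,np.array([c['k1'],0,0,0,0.]))[:,0]
    P=np.c_[p*np.atleast_1d(d)[:,None],np.atleast_1d(d)]
    R=cv2.Rodrigues(np.array(c['rvec'],float))[0]
    return (P-np.array(c['tvec']).ravel())@R
def cloud(c,d):
    v,u=np.nonzero(d>0); return u,v,world(c,u,v,d[v,u])
E
python3 - <<'E'
from h import *
print(state())
for n in('scene','side'):
    c,im,d=shot(n,n+'0.png'); np.savez(n+'0.npz',im=im,d=d,**c); print(c)
E
```

```text
{'clock': 0.0, 'joint_pos': array([-83.736642  ,  24.45073586,   4.23355687,  92.05408211,
        -1.95335818,  63.64343953,  -3.84547977]), 'qvel': array([-0.04855321, -0.01894463, -0.02538984, -0.02753491, -0.05146095,
       -0.00312152,  0.04207545]), 'tau': array([ 1.78516791e-03, -9.49813914e+01,  3.76264125e+00, -4.63515437e+01,
        1.96166517e-02,  9.97814670e-03, -1.63369708e-05]), 'position': array([172.70422305, 652.09223776, 230.58495246]), 'tool_rot': array([-1.79924282e+02,  7.00239328e-03,  1.65166286e+02]), 'force': array([-0.21327276,  0.28766734,  0.01321173]), 'torque': array([-0.03914681, -0.03504531, -0.03194365]), 'grip_force': 0.0, 'finger_gap': 85.16772598506752}
{'fx': 433.89460632384277, 'fy': 433.89460632384277, 'cx': 317.9122199014338, 'cy': 242.36026052791914, 'k1': -0.0814977605775731, 'rvec': array([ 2.17005353,  0.75989239, -0.36254039]), 'tvec': array([-496.61128957, -127.16544905, 1103.70889598])}
{'fx': 591.3050192813722, 'fy': 591.3050192813722, 'cx': 317.0548976364938, 'cy': 243.72300619528013, 'k1': 0.04987800370491484, 'rvec': array([ 2.03341594, -0.78576207,  0.39347507]), 'tvec': array([-418.06516976,  369.19487919,  738.07681149])}
```

View pics/scene0.png

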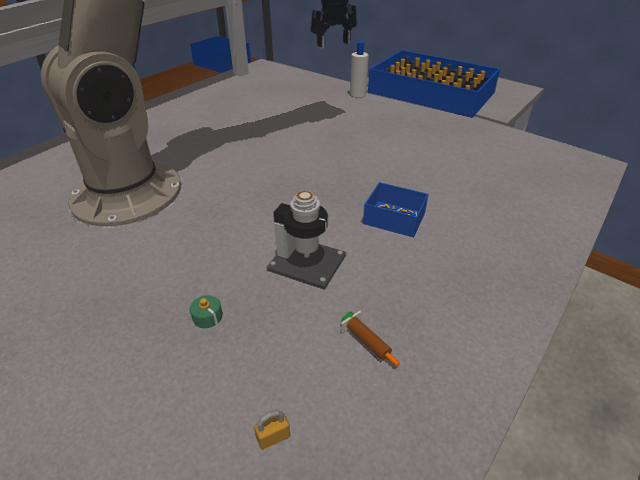

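View pics/side0.png

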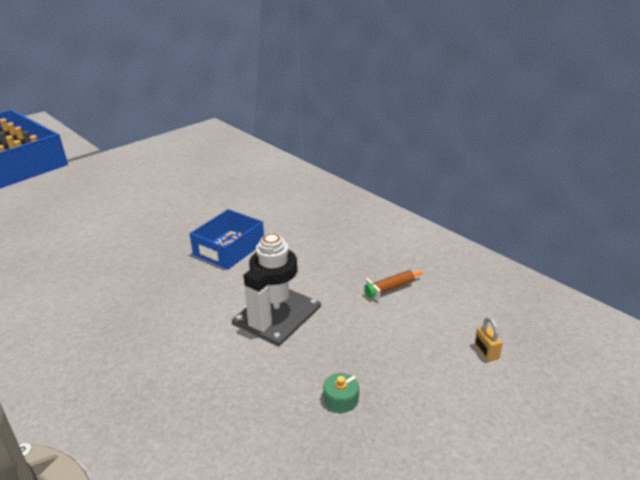

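The scene view shows the cap at (206,312), the neck at (305,197) and the white index line near (326,222). The side view shows the cap at (341,392), with its mark towards (352,379), and the neck at (271,240).

```bash
cat > m.py <<'E'
from h import *
from scipy.optimize import least_squares
def circ(P,r=None):
    f=lambda p:np.hypot(P[:,0]-p[0],P[:,1]-p[1])-(r or p[2])
    s=least_squares(f,[*P[:,:2].mean(0),r or 25],loss='soft_l1',f_scale=1); return s.x
for n,cc,rc in(('scene',(206,312),(305,210)),('side',(341,392),(272,255))):
    D=np.load(n+'0.npz'); im=D['im'];u,v,P=cloud(D,D['d']); col=im[v,u].astype(int); hsv=cv2.cvtColor(im,cv2.COLOR_RGB2HSV)[v,u].astype(int)
    near=np.hypot(u-cc[0],v-cc[1])<28
    g=near&(hsv[:,0]>60)&(hsv[:,0]<95)&(hsv[:,1]>100)
    top=g&(P[:,2]>27); side=g&(P[:,2]>4)&(P[:,2]<25)
    print(n,'cap z',np.percentile(P[g,2],[2,50,95]),'top n',top.sum(),'side fit27',circ(P[side],27), 'free',circ(P[side]))
    br=near&(P[:,2]>38); print(' nipple',br.sum(),P[br].mean(0))
    w=near&(hsv[:,1]<50)&(hsv[:,2]>170)&(P[:,2]>20)
    print(' mark',np.c_[u,v,P.round(1)][w][:30].tolist())
    nr=np.hypot(u-rc[0],v-rc[1])<45
    nt=nr&(P[:,2]>164)&(P[:,2]<172); print(' necktop',nt.sum(),P[nt].mean(0),np.percentile(P[nt],[0,100],axis=0).round(1).tolist())
    for z0,z1,r in((140,148,27),(106,122,42),(60,95,None)):
        s=nr&(P[:,2]>z0)&(P[:,2]<z1); 
        if s.sum()>10: print(' z',z0,z1,s.sum(),circ(P[s],r))
    w=nr&(P[:,2]>118)&(P[:,2]<130)&(hsv[:,2]>110)
    print(' line',np.c_[u,v,P.round(1),hsv[:,2]][w][:60].tolist())
for n,(x,y) in(('scene',(255,150)),('side',(220,190))):
    D=np.load(n+'0.npz'); cv2.imwrite('pics/%s_c.png'%n,cv2.resize(D['im'][y:y+100,x:x+100][:,:,::-1],(400,400)))
a=[cv2.imread('pics/%s_c.png'%n) for n in('scene','side')]; cv2.imwrite('pics/crop.png',np.hstack(a))
E
python3 m.py
```

```text
scene cap z [ 4.00443748 31.68674574 33.7446524 ] top n 387 side fit27 [ 486.62949756 -135.77647969   27.        ] free [ 486.8744499  -135.98435546   26.72917973]
 nipple 41 [ 487.61935507 -136.6174933    44.65893656]
 mark [[208.0, 309.0, 499.8, -138.0, 33.1], [209.0, 309.0, 501.4, -137.0, 33.3], [210.0, 309.0, 501.5, -135.2, 31.8], [209.0, 310.0, 502.2, -138.0, 32.1], [210.0, 310.0, 503.8, -137.0, 32.4], [211.0, 310.0, 505.0, -135.8, 32.2], [211.0, 311.0, 506.9, -137.4, 32.3], [212.0, 311.0, 509.8, -137.2, 34.3], [212.0, 312.0, 510.0, -137.7, 32.2], [213.0, 312.0, 512.9, -137.5, 34.1]]
 necktop 207 [540.07697111  82.94133836 168.83645184] [[521.6, 67.3, 164.1], [556.7, 103.1, 171.6]]
 z 140 148 65 [536.63207685  87.01786981  27.        ]
 z 106 122 360 [535.82757095  86.10421004  42.        ]
 z 60 95 421 [510.59644582 124.00042096  67.18369152]
 line [[319.0, 218.0, 564.7, 95.0, 125.6, 137.0], [320.0, 218.0, 566.5, 95.6, 126.1, 132.0], [320.0, 219.0, 568.7, 93.0, 126.3, 153.0], [321.0, 219.0, 569.5, 94.9, 125.6, 187.0], [322.0, 219.0, 571.7, 95.1, 126.6, 211.0], [323.0, 219.0, 57
[... 3824 characters left out ...]
9.0, 148.0], [265.0, 264.0, 515.9, 79.6, 128.9, 150.0], [266.0, 264.0, 517.7, 79.4, 128.1, 151.0], [277.0, 264.0, 529.8, 64.6, 129.8, 158.0], [279.0, 264.0, 532.7, 62.8, 129.4, 154.0], [280.0, 264.0, 534.0, 61.8, 129.2, 152.0], [281.0, 264.0, 536.5, 62.4, 127.7, 143.0], [282.0, 264.0, 539.1, 63.0, 126.1, 137.0], [283.0, 264.0, 538.5, 59.4, 128.3, 120.0], [297.0, 264.0, 563.5, 53.0, 119.4, 138.0], [262.0, 265.0, 514.1, 86.2, 124.3, 111.0], [263.0, 265.0, 514.2, 83.4, 125.6, 132.0], [264.0, 265.0, 513.3, 79.1, 128.3, 140.0], [265.0, 265.0, 516.2, 80.4, 126.2, 148.0], [266.0, 265.0, 516.5, 77.9, 127.4, 154.0], [268.0, 265.0, 518.8, 75.3, 127.6, 154.0], [269.0, 265.0, 518.1, 71.4, 129.9, 161.0]]
```

View pics/crop.png

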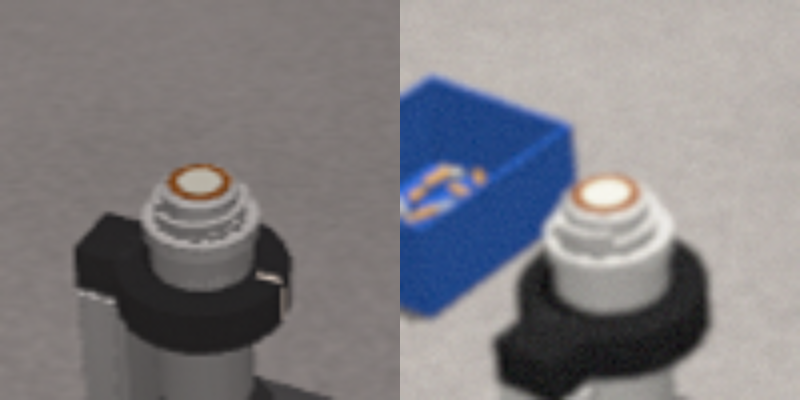

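The crops show the index line at scene (322,219), with the neck top and shoulder clear. Estimates so far:
- **Cap:** about (487,-137), mark yaw about -2°.
- **Retainer:** about (537.5,85), line about 16°.

Next I'll move over and refine these with the wrist camera.

```bash
cat >> h.py <<'E'
from scipy.spatial.transform import Rotation as Ro
def Rt(s): return Ro.from_euler('xyz',s['tool_rot'],degrees=True)
def go(x,y,z):
    s=state(); print('tool delta cm',(Rt(s).inv().apply(np.array([x,y,z])-s['position'])/10).round(2))
def st():
    s=state(); print(round(s['clock'],2),'p',s['position'].round(2),'r',s['tool_rot'].round(2),'F',s['force'].round(1),'T',s['torque'].round(2),'gap',round(s['finger_gap'],1),round(s['grip_force'],1),'q',s['joint_pos'].round(0))
E
python3 -m crank '[0,0,0,0,0,8.5,0,0,0,0,0,8.5,0,0,0,0,0,8.5,0,0,0,0,0,8.5,0,0,0,0,0,8.5,0,0,0,0,0,8.5,0,0,0,0,0,8.5]' 1
python3 -m crank '[-4.6,1.6,0,0,0,0,-4.6,1.6,0,0,0,0,-4.6,1.6,0,0,0,0,-4.6,1.6,0,0,0,0,-4.6,1.6,0,0,0,0]'
python3 -m crank '[-4.6,1.6,0,0,0,0,-4.6,1.6,0,0,0,0,-4.6,1.6,0,0,0,0,-4.6,1.6,0,0,0,0,-4.6,1.6,0,0,0,0,0,0,0,0,0,0]'
python3 -c "
from h import *
st(); go(487,-137,200)
c=eyes.get_calibration('wrist');s=state();R=cv2.Rodrigues(np.array(c['rvec']))[0]
C=-R.T@np.array(c['tvec']).ravel();print('cam in tool',Rt(s).inv().apply(C-s['position']),'axes',(Rt(s).inv().as_matrix()@R.T).round(3),c['fx'],C)"
```

```text
clock: 0.8
position: [172.7, 652.3, 230.9]
tool_rot: [-180.0, 0.0, 105.3]
force: [0.1, -0.5, 1.1]
finger_gap: 85.3
grip_force: 0.0
clock: 1.3
position: [312.6, 450.8, 231.1]
tool_rot: [-180.0, 0.0, 105.7]
force: [1.1, 0.4, 0.6]
finger_gap: 85.3
grip_force: 0.0
clock: 1.9
position: [454.1, 246.9, 231.6]
tool_rot: [180.0, 0.1, 105.2]
force: [-0.4, 0.8, 1.2]
finger_gap: 85.7
grip_force: 0.0
1.9 p [454.13 246.91 231.57] r [1.7996e+02 7.0000e-02 1.0521e+02] F [-0.4  0.8  1.2] T [ 0.04 -0.    0.03] gap 85.7 0.0 q [-62.  10.  30. 113.  -6.  58. -14.]
tool delta cm [-37.91  -6.9    3.2 ]
cam in tool [ 8.02231978e+01  4.97615138e-02 -1.42539652e+02] axes [[ 0.001 -0.948 -0.317]
 [ 1.     0.001  0.   ]
 [-0.    -0.317  0.948]] 333.7222011499052 [432.98559905 324.47641001 374.01705662]
```

```bash

python3 -m crank '[-4.4,0.95,-0.3,0,0,0,-4.4,0.95,-0.3,0,0,0,-4.5,0.95,-0.2,0,0,0,-4.5,0.95,-0.2,0,0,0,0,0,0,0,0,0,0,0,0,0,0,0]' >/dev/null
python3 -c "
from h import *
st()
c,im,d=shot('wrist','w1.png'); np.savez('w1.npz',im=im,d=d,**c); go(487,-137,150)"
```

```text
2.5 p [535.79  90.69 241.08] r [-1.7997e+02  1.0000e-02  1.0553e+02] F [-0.5  1.3  0.4] T [ 0.08 -0.03 -0.03] gap 85.2 0.0 q [-47.  13.  36. 110.  -9.  60.   8.]
tool delta cm [-20.74 -10.83   9.1 ]
```

View pics/w1.png

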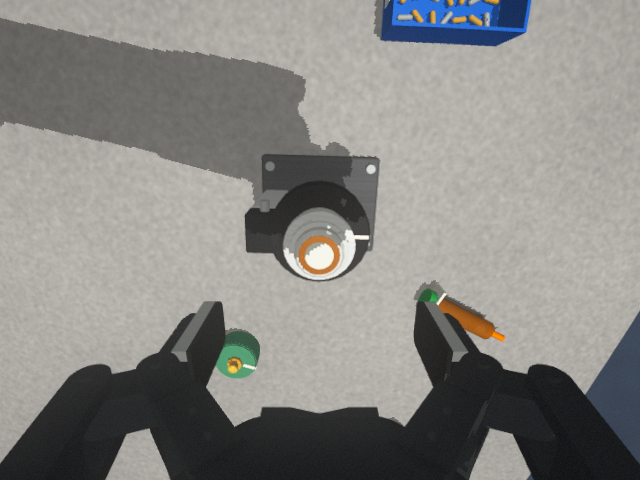

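The wrist picture shows the neck top at (320,256), the index line at (362,238), and the cap's nipple at (234,366) with its mark at (249,367). I'll intersect those rays with the known heights.

```bash
cat >> h.py <<'E'
def onz(c,u,v,z):
    A=world(c,u,v,np.ones(np.size(u))); R=cv2.Rodrigues(np.array(c['rvec'],float))[0]; C=-R.T@np.array(c['tvec']).ravel()
    D=A-C; return C+D*((z-C[2])/D[:,2])[:,None]
def blob(m,u0,v0,r):
    v,u=np.nonzero(m); k=np.hypot(u-u0,v-v0)<r; return u[k],v[k]
E
python3 - <<'E'
from h import *
c=dict(np.load('w1.npz')); im=c['im'];d=c['d']; h=cv2.cvtColor(im,cv2.COLOR_RGB2HSV).astype(int)
def ell(u,v,z):
    pts=np.stack([u,v],1).astype(np.int32); hull=cv2.convexHull(pts)[:,0]
    P=onz(c,hull[:,0],hull[:,1],z); (x,y),r=cv2.minEnclosingCircle(P[:,:2].astype(np.float32)); return x,y,r
org=(h[...,0]<18)&(h[...,1]>110)
u,v=blob(org,320,256,32); print('grease ring',len(u),d[v,u].mean(),ell(u,v,167.5),onz(c,u.mean(),v.mean(),167.5))
uu,vv,P=cloud(c,d); k=(np.hypot(uu-320,vv-250)<60)
for a,b in((165,171),(147,152),(121,126)):
    s=k&(P[:,2]>a)&(P[:,2]<b); print(a,s.sum(),np.median(P[s],0),ell(uu[s],vv[s],(a+b)/2-.3))
s=k&(P[:,2]>120)&(P[:,2]<130)&(h[vv,uu,2]>150)&(uu>345); u,v=uu[s],vv[s]; print('line',len(u),u.min(),u.max(),v.min(),v.max())
L=onz(c,u,v,124); print(L.mean(0)); w=np.linalg.svd(L[:,:2]-L[:,:2].mean(0))[2][0]; print('dir',np.degrees(np.arctan2(w[1],w[0])))
g=(h[...,0]>60)&(h[...,0]<95)&(h[...,1]>100); u,v=blob(g,236,355,32); 
br=org; u2,v2=blob((h[...,0]>12)&(h[...,0]<30)&(h[...,1]>130),234,366,15); print('nipple',len(u2),onz(c,u2.mean(),v2.mean(),41))
wh=(h[...,1]<60)&(h[...,2]>185); u,v=blob(wh,249,367,12); L=onz(c,u,v,30); print('mark',len(u),L.mean(0),L.min(0),L.max(0))
E
```

```text
grease ring 602 230.4932 (536.818115234375, 86.33861541748047, 14.30037784576416) [[536.45427533  87.17929379 167.5       ]]
165 1871 [536.7193755   87.91536567 168.0497743 ] (536.80615234375, 87.16676330566406, 17.887557983398438)
147 1182 [533.66255674  99.68657468 150.07503525] (537.20947265625, 86.37382507324219, 27.24590492248535)
121 3487 [527.3023087   99.2304402  124.11216494] (533.5836791992188, 83.56549072265625, 46.26194381713867)
line 70 346 368 235 268
[570.84301349  93.83047007 124.        ]
dir -107.07858626072117
nipple 170 [[ 487.08220825 -132.08057233   41.        ]]
mark 45 [ 506.24453929 -139.02034284   30.        ] [ 497.83915975 -141.95597468   30.        ] [ 515.01890792 -136.31862838   30.        ]
```

```bash

python3 -m crank '[-4.2,-2.2,0,0,0,0,-4.2,-2.2,0,0,0,0,-4.1,-2.1,0,0,0,0,-4,-2.1,3,0,0,0,-4,-2.1,4,0,0,0,0,0,4,0,0,0,0,0,1.2,0,0,0,0,0,0,0,0,0]' >/dev/null
python3 -m crank '[0,0,0,0,0,0]' >/dev/null
cat > cap.py <<'E'
from h import *
import sys
st(); c,im,d=shot('wrist','w2.png'); np.savez('w2.npz',im=im,d=d,**c); h=cv2.cvtColor(im,cv2.COLOR_RGB2HSV).astype(int)
uu,vv,P=cloud(c,d); hh=h[vv,uu]; s0=state()
for nm,s in(('top',(P[:,2]>27)&(P[:,2]<33)&(hh[:,0]>60)&(hh[:,0]<95)&(hh[:,1]>100)),('nip',(P[:,2]>39)&(P[:,2]<47)&(hh[:,0]<35)&(hh[:,1]>100))):
    z=30 if nm=='top' else 43
    P0=onz(c,uu[s],vv[s],z); (x,y),r=cv2.minEnclosingCircle(P0[:,:2].astype(np.float32)); print(nm,s.sum(),np.median(P[s],0).round(1),'circ',x,y,r,'px',uu[s].mean(),vv[s].mean())
s=(P[:,2]>27)&(P[:,2]<35)&(hh[:,1]<60)&(hh[:,2]>170)&(np.hypot(P[:,0]-487,P[:,1]+136)<30); L=onz(c,uu[s],vv[s],30); print('mark',s.sum(),L.mean(0),L.min(0),L.max(0))
D=np.load('w1.npz'); im=D['im'];d=D['d']; h=cv2.cvtColor(im,cv2.COLOR_RGB2HSV).astype(int)
u,v=blob((h[...,2]>150)&(h[...,1]<70),362,238,8); L=onz(D,u,v,124); print('line',len(u),L.mean(0),L.min(0),L.max(0),np.degrees(np.arctan2(L[:,1].mean()-86.7,L[:,0].mean()-537)))
E
python3 cap.py
```

```text
3.45 p [ 491.31 -122.49  129.59] r [179.96   0.   105.78] F [0.7 1.  0.8] T [-0.02 -0.04  0.  ] gap 85.7 0.0 q [-26.  19.  39. 121. -17.  45.  40.]
top 2846 [ 487.3 -131.2   30. ] circ 577.6932373046875 -66.56666564941406 141.15469360351562 px 328.9592410400562 243.2111735769501
nip 209 [ 486.6 -136.6   43.1] circ 486.5810546875 -136.66561889648438 6.2688984870910645 px 307.488038277512 258.4976076555024
mark 131 [ 505.67439126 -138.16114179   30.        ] [ 496.8336314  -140.99755609   30.        ] [ 514.60445772 -133.24475945   30.        ]
line 65 [571.02385392  94.69040443 124.        ] [565.22523697  92.31064394 124.        ] [576.56561194  97.42387481 124.        ] 13.216250475963793
```

View pics/w2.png

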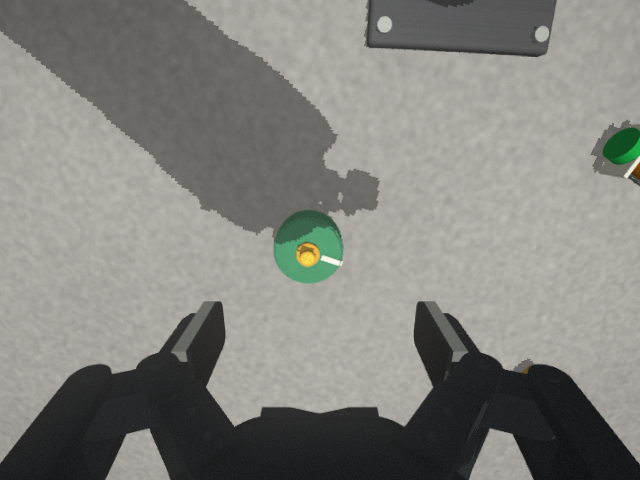

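The cap's nipple is at (307,258) and the mark end at (342,264), which puts the cap at (486.8,-136.6) with the mark at -5°. The retainer's line is at +13°, so the cap needs an 18° anticlockwise turn. I'll descend and grip.

```bash

python3 -m crank '[-1.23,-0.79,2,0,0,0,0,0,3,0,0,0,0,0,3,0,0,0,0,0,3,0,0,0,0,0,1.2,0,0,0,0,0,0,0,0,0,0,0,0,0,0,0]' >/dev/null
python3 -c "
from h import *
st(); go(486.8,-136.6,0)"
```

```text
4.2 p [ 487.11 -137.54    7.9 ] r [1.7991e+02 2.0000e-02 1.0569e+02] F [1.3 0.  0.5] T [ 0.05 -0.01  0.02] gap 85.6 0.0 q [-15.  31.  29. 124. -29.  32.  52.]
tool delta cm [ 0.1  -0.01  0.79]
```

```bash

python3 -m crank '[0.1,0,0.5,0,0,0,0,0,0.25,0,0,0,0,0,0,0,0,0]' >/dev/null
python3 -m crank '[0,0,0,0,0,0,0,0,0,0,0,0,0,0,0,0,0,0,0,0,0,0,0,0,0,0,0,0,0,0,0,0,0,0,0,0]' -1 40
python3 -m crank '[0,0,0,0,0,0,0,0,0,0,0,0]'
python3 -c "
from h import *
st()"
```

```text
clock: 5.1
position: [486.0, -136.6, -0.6]
tool_rot: [180.0, -0.0, 105.7]
force: [-3.9, 1.7, 10.1]
finger_gap: 52.9
grip_force: 40.1
clock: 5.3
position: [485.9, -136.7, -0.6]
tool_rot: [180.0, -0.0, 105.7]
force: [-2.7, 1.4, 10.1]
finger_gap: 53.1
grip_force: 40.1
5.3 p [ 485.94 -136.68   -0.58] r [ 1.7998e+02 -1.0000e-02  1.0566e+02] F [-2.7  1.4 10.1] T [ 0.22  0.55 -0.04] gap 53.1 40.1 q [-15.  32.  29. 124. -30.  31.  52.]
```

```bash

python3 -m crank '[0,0,-0.5,0,0,0,0,0,-2,0,0,0,0,0,-4,0,0,0,0,0,-4,0,0,0,0,0,-4,0,0,0,0,0,-4,0,0,-6,0,0,-3.5,0,0,-6,0,0,0,0,0,-6]' >/dev/null
python3 -m crank '[0,0,0,0,0,0,0,0,0,0,0,0]' >/dev/null
python3 - <<'E'
from h import *
st(); c,im,d=shot('wrist','w3.png'); s=state(); h=cv2.cvtColor(im,cv2.COLOR_RGB2HSV).astype(int); np.savez('w3.npz',im=im,d=d,**c)
uu,vv,P=cloud(c,d); hh=h[vv,uu]; T=Rt(s).inv().apply(P-s['position']); n=(d[vv,uu]<200)
def tf(u,v,zt):
    Q=onz(c,u,v,s['position'][2]-zt); return Rt(s).inv().apply(Q-s['position'])
for nm,k in(('green',n&(hh[:,0]>60)&(hh[:,0]<95)&(hh[:,1]>100)),('nip',n&(hh[:,0]<35)&(hh[:,1]>110)),('white',n&(hh[:,1]<60)&(hh[:,2]>160))):
    print(nm,k.sum(), T[k].mean(0).round(1) if k.sum() else '',np.percentile(T[k],[2,98],axis=0).round(1).tolist() if k.sum() else '', uu[k].mean(),vv[k].mean())
go(537,86.7,230)
E
```

```text
6.3 p [ 485.34 -136.54  218.62] r [-1.7997e+02 -3.0000e-02  1.2348e+02] F [-0.4  0.2 -2. ] T [-0.02 -0.06 -0.03] gap 53.3 42.6 q [-28.  11.  41. 116.  -8.  56.  51.]
green 9577 [  4.6  -0.6 -30.5] [[-22.5, -24.2, -31.8], [25.7, 23.7, -27.4]] 317.89464341651876 329.0404093139814
nip 2041 [  8.3   6.5 -35. ] [[-5.0, -8.0, -44.6], [145.1, 163.2, 50.5]] 331.86134247917687 333.76139147476727
white 1897 [115.4 136.7  47.8] [[-8.8, 12.2, -31.8], [149.0, 181.4, 69.7]] 566.3985239852399 75.52451238798102
tool delta cm [15.77 16.63 -1.17]
```

View pics/w3.png

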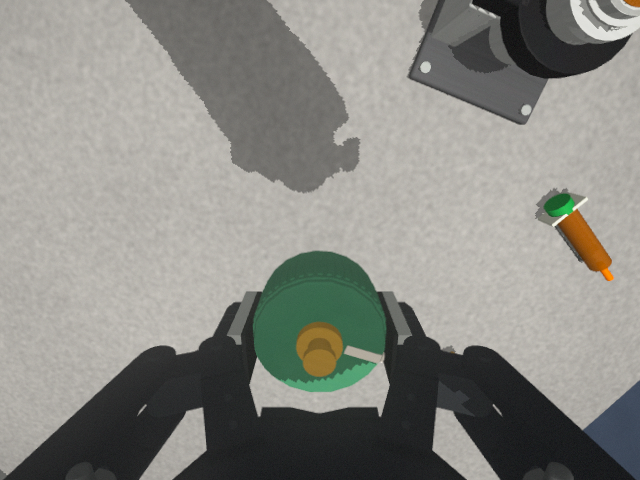

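The cap is square in the grip, with the nipple top near (320,362) and the mark running from (345,350) to (383,358).

```bash

python3 - <<'E'
from h import *
c=dict(np.load('w3.npz')); im=c['im'];d=c['d']; h=cv2.cvtColor(im,cv2.COLOR_RGB2HSV).astype(int); s=state()
uu,vv,P=cloud(c,d); hh=h[vv,uu]; T=Rt(s).inv().apply(P-s['position']); n=(d[vv,uu]<200)&(abs(uu-320)<75)&(vv>245)&(vv<395)
def tf(k,zt):
    Q=onz(c,uu[k],vv[k],s['position'][2]-zt); return Rt(s).inv().apply(Q-s['position'])
print('hist z',np.histogram(T[n&(hh[:,0]>60)&(hh[:,0]<95)][:,2],bins=np.arange(-34,-20,1)))
for nm,k,z in(('niptop',n&(T[:,2]<-41.5)&(T[:,2]>-47),-43.5),('top',n&(hh[:,0]>60)&(hh[:,0]<95)&(hh[:,1]>80)&(T[:,2]<-29.0)&(T[:,2]>-34),-30.5)):
    Q=tf(k,z); (x,y),r=cv2.minEnclosingCircle(Q[:,:2].astype(np.float32)); print(nm,k.sum(),x,y,r,Q.min(0),Q.max(0))
k=n&(hh[:,1]<70)&(hh[:,2]>140)&(abs(uu-365)<22)&(abs(vv-354)<12)&(T[:,2]<-27); Q=tf(k,-30.5); print('mark',k.sum(),Q.mean(0),Q.min(0),Q.max(0))
E
```

```text
hist z (array([  15,   96, 2727, 5441, 1087,  471,  230,  222,  135,  138,  121,
        106,   83]), array([-34, -33, -32, -31, -30, -29, -28, -27, -26, -25, -24, -23, -22,
       -21]))
niptop 948 0.845463752746582 -0.0577850341796875 28.123462677001953 [ -9.67956486 -26.8776439  -43.53840228] [ 11.37049201  27.08264995 -43.46373411]
top 9247 1.1262519359588623 0.010095452889800072 26.997119903564453 [-25.51086052 -26.10226698 -30.53643851] [ 27.94318174  26.14358085 -30.46169226]
mark 338 [ -6.91248394  17.96713286 -30.52685049] [-11.07782226   9.89479593 -30.53869054] [ -2.76377455  25.85546286 -30.51545304]
```

```bash

python3 -m crank '[0,0,0,0,0,-3,2.95,3.48,0,0,0,0,2.95,3.48,0,0,0,0,2.95,3.48,0,0,0,0,2.95,3.48,0,0,0,0,2.95,3.48,0,0,0,0,0,0,1.5,0,0,0,0,0,1,0,0,0]' >/dev/null
python3 -m crank '[0,0,0.5,0,0,0,0,0,0,0,0,0,0,0,0,0,0,0]' >/dev/null
python3 -c "
from h import *
st(); go(537.55,85.8,172);shot('scene','s1.png');shot('side','d1.png')
a=cv2.imread('pics/s1.png')[130:280,230:380];b=cv2.imread('pics/d1.png')[170:320,200:350]
cv2.imwrite('pics/sd1.png',cv2.resize(np.hstack([a,b]),(800,400)))"
```

```text
7.45 p [537.38  84.54 189.22] r [-1.7999e+02  1.0000e-02  1.2655e+02] F [-0.1 -0.  -1.3] T [ 0.02 -0.03  0.01] gap 53.1 42.6 q [-43.  16.  33. 113. -11.  54.  32.]
tool delta cm [0.09 0.09 1.72]
```

```bash

python3 -m crank '[0.09,0.09,0.5,0,0,0,0,0,0.7,0,0,0,0,0,0.3,0,0,0,0,0,0,0,0,0,0,0,0,0,0,0]' | grep -E 'pos|force'
python3 -m crank '[0,0,0.2,0,0,0,0,0,0,0,0,0]' | grep -E 'pos|force'
python3 -m crank '[0,0,0.2,0,0,0,0,0,0,0,0,0]' | grep -E 'pos|force'
python3 -c "
from h import *
st()"
```

```text
position: [537.5, 86.8, 173.9]
force: [-0.8, -0.2, -0.5]
grip_force: 42.6
position: [537.5, 86.9, 171.9]
force: [-1.0, 0.0, -1.5]
grip_force: 42.6
position: [537.4, 86.9, 169.8]
force: [0.5, -0.5, -0.6]
grip_force: 42.6
8.45 p [537.44  86.88 169.83] r [-179.99   -0.    126.67] F [ 0.5 -0.5 -0.6] T [ 0.05 -0.01 -0.01] gap 52.9 42.6 q [-42.  18.  32. 114. -12.  51.  33.]
```

```bash

python3 -m crank '[-0.09,-0.06,0.1,0,0,0,0,0,0,0,0,0]' | grep -E 'pos|^force'
for i in 1; do python3 -m crank '[0,0,0.15,0,0,0,0,0,0,0,0,0]' | grep -E 'pos|^force'
python3 -m crank '[0,0,0.15,0,0,0,0,0,0,0,0,0]' | grep -E 'pos|^force'
python3 -m crank '[0,0,0.1,0,0,0,0,0,0,0,0,0]' | grep -E 'pos|^force'
python3 -m crank '[0,0,0.1,0,0,0,0,0,0,0,0,0]' | grep -E 'pos|^force'; done
```

```text
position: [537.5, 85.6, 168.9]
force: [0.6, -0.1, -1.4]
position: [537.5, 85.8, 167.4]
force: [-0.2, 1.2, -0.7]
position: [537.5, 85.8, 165.8]
force: [-0.4, 0.7, -1.8]
position: [537.5, 85.8, 164.9]
force: [-0.0, -0.1, 0.1]
position: [537.5, 85.8, 163.9]
force: [-0.4, 0.2, -1.9]
```

```bash

python3 -m crank '[0,0,0.1,0,0,0,0,0,0,0,0,0]' | grep -E 'pos|^force'
python3 -m crank '[0,0,0.1,0,0,0,0,0,0,0,0,0]' | grep -E 'pos|^force'
python3 -m crank '[0,0,0.1,0,0,0,0,0,0,0,0,0]' | grep -E 'pos|^force'
python3 -m crank '[0,0,0.1,0,0,0,0,0,0,0,0,0]' | grep -E 'pos|^force'
python3 -c "
from h import *
st()"
```

```text
position: [537.5, 85.8, 162.9]
force: [1.0, -0.0, -2.0]
position: [537.5, 85.8, 161.9]
force: [-0.5, 0.4, -1.1]
position: [537.5, 85.8, 160.9]
force: [0.3, -0.2, -0.8]
position: [537.5, 85.8, 159.9]
force: [0.7, 0.8, -1.0]
10.25 p [537.5   85.8  159.88] r [-179.99   -0.    126.67] F [ 0.7  0.8 -1. ] T [ 0.05  0.01 -0.  ] gap 53.0 42.6 q [-42.  19.  32. 114. -13.  50.  33.]
```

```bash

python3 -m crank '[0,0,0.1,0,0,0,0,0,0.05,0,0,0,0,0,0,0,0,0]' | grep -E 'pos|^force'
python3 -m crank '[0,0,0.05,0,0,0,0,0,0,0,0,0]' | grep -E 'pos|^force'
python3 -m crank '[0,0,0.05,0,0,0,0,0,0,0,0,0]' | grep -E 'pos|^force'
python3 -c "
from h import *
st()"
```

```text
position: [537.5, 85.8, 158.4]
force: [0.5, 0.2, -1.6]
position: [537.5, 85.8, 158.0]
force: [-0.8, 0.2, 0.4]
position: [537.4, 85.9, 157.4]
force: [-1.1, 1.1, -0.3]
10.95 p [537.44  85.93 157.44] r [-1.7999e+02 -1.0000e-02  1.2668e+02] F [-1.1  1.1 -0.3] T [0.31 0.35 0.01] gap 53.1 42.7 q [-42.  19.  32. 114. -13.  50.  33.]
```

```bash

for i in a; do python3 -m crank '[0,0,0.03,0,0,0,0,0,0,0,0,0]' | grep -E 'pos|^force'
python3 -m crank '[0,0,0.03,0,0,0,0,0,0,0,0,0]' | grep -E 'pos|^force'
python3 -m crank '[0,0,0.03,0,0,0,0,0,0,0,0,0]' | grep -E 'pos|^force'; done
python3 -c "
from h import *
st()"
```

```text
position: [537.5, 86.0, 157.2]
force: [-1.6, 2.1, 0.5]
position: [537.5, 86.0, 156.9]
force: [-2.6, 2.7, 0.5]
position: [537.5, 85.9, 156.7]
force: [-3.0, 3.5, 3.7]
11.55 p [537.52  85.92 156.69] r [ 1.8000e+02 -1.0000e-02  1.2667e+02] F [-3.   3.5  3.7] T [0.73 0.86 0.  ] gap 53.1 43.1 q [-42.  19.  32. 114. -13.  50.  34.]
```

```bash

python3 -m crank '[0.04,0,0,0,0,0,0,0,0,0,0,0]' | grep -E 'pos|^force'
python3 -m crank '[0.02,0,0.03,0,0,0,0,0,0,0,0,0,0,0,0,0,0,0]' | grep -E 'pos|^force'
python3 -c "
from h import *
st()"
```

```text
position: [537.5, 86.0, 156.7]
force: [-1.9, 1.6, 4.5]
position: [537.5, 86.1, 156.5]
force: [-2.3, 0.5, 6.1]
12.05 p [537.47  86.09 156.54] r [1.7998e+02 2.0000e-02 1.2666e+02] F [-2.3  0.5  6.1] T [0.12 0.63 0.02] gap 53.0 43.4 q [-42.  19.  32. 114. -13.  50.  33.]
```

```bash

python3 -m crank '[0,0.01,-0.014,0,0,-5,0,0.01,-0.014,0,0,-5,0,0,0,0,0,0]' | grep -E 'pos|^force|rot'
python3 -m crank '[0,0.01,-0.014,0,0,-5,0,0.01,-0.014,0,0,-5,0,0,0,0,0,0]' | grep -E 'pos|^force|rot'
python3 -c "
from h import *
st()"
```

```text
position: [537.7, 86.3, 156.8]
tool_rot: [180.0, 0.0, 136.8]
force: [-1.4, 1.2, 4.8]
position: [537.7, 86.4, 157.0]
tool_rot: [180.0, 0.0, 146.6]
force: [-0.8, 1.2, 4.5]
12.65 p [537.72  86.42 156.96] r [1.7998e+02 2.0000e-02 1.4661e+02] F [-0.8  1.2  4.5] T [0.28 0.2  0.07] gap 53.3 43.0 q [-38.  18.  27. 114. -11.  50.  51.]
```

```bash

python3 -m crank '[0,0.01,-0.014,0,0,-5,0,0.01,-0.014,0,0,-5,0,0,0,0,0,0]' | grep -E 'pos|^force|rot'
python3 -m crank '[0,0.01,-0.014,0,0,-5,0,0,0,0,0,0]' | grep -E 'pos|^force|rot'
python3 -m crank '[0,0.01,-0.014,0,0,-5,0,0,0,0,0,0]' | grep -E 'pos|^force|rot'
python3 -c "
from h import *
st()"
```

```text
position: [537.8, 86.6, 157.2]
tool_rot: [180.0, 0.0, 156.5]
force: [-1.0, 0.4, 4.8]
position: [537.8, 86.6, 157.3]
tool_rot: [180.0, 0.0, 161.5]
force: [0.1, 0.2, 4.2]
position: [537.8, 86.8, 157.4]
tool_rot: [180.0, 0.0, 166.5]
force: [0.8, -0.2, 3.8]
13.35 p [537.79  86.83 157.44] r [1.8000e+02 1.0000e-02 1.6647e+02] F [ 0.8 -0.2  3.8] T [0.06 0.01 0.09] gap 53.2 43.0 q [-35.  18.  23. 114.  -9.  50.  69.]
```

```bash

python3 -m crank '[0,0.01,-0.014,0,0,-5,0,0,0,0,0,0]' | grep -E 'pos|^force|rot'
python3 -m crank '[0,0.01,-0.014,0,0,-5,0,0,0,0,0,0]' | grep -E 'pos|^force|rot'
python3 -m crank '[0,0.01,-0.014,0,0,-5,0,0,0,0,0,0]' | grep -E 'pos|^force|rot'
python3 -c "
from h import *
st()"
```

```text
position: [537.4, 86.9, 157.3]
tool_rot: [-180.0, -0.0, 171.5]
force: [-2.3, 0.6, -0.3]
position: [537.5, 86.9, 157.4]
tool_rot: [-180.0, -0.0, 176.4]
force: [0.1, 0.2, -0.8]
position: [537.6, 87.1, 157.7]
tool_rot: [-180.0, -0.0, -178.6]
force: [-0.6, 0.3, -0.5]
13.95 p [537.6   87.1  157.68] r [-1.8000e+02 -2.0000e-02 -1.7855e+02] F [-0.6  0.3 -0.5] T [-0.06 -0.04 -0.  ] gap 53.1 42.6 q [-33.  18.  20. 114.  -8.  50.  83.]
```

```bash

python3 -m crank '[0,0,0.05,0,0,0,0,0,0.05,0,0,0,0,0,0,0,0,0]' | grep -E 'pos|^force'
python3 -m crank '[0,0,0.05,0,0,0,0,0,0.05,0,0,0,0,0,0,0,0,0]' | grep -E 'pos|^force'
python3 -c "
from h import *
st()"
```

```text
position: [537.6, 87.2, 156.7]
force: [-0.1, -0.1, -0.5]
position: [537.7, 87.2, 155.8]
force: [-0.0, 0.0, -0.5]
14.55 p [537.67  87.17 155.76] r [-1.7999e+02 -1.0000e-02 -1.7836e+02] F [-0.   0.  -0.5] T [ 0.01 -0.02 -0.02] gap 52.9 42.6 q [-33.  18.  20. 114.  -8.  50.  83.]
```

```bash

python3 -m crank '[0,0,0.05,0,0,0,0,0,0.05,0,0,0,0,0,0,0,0,0]' | grep -E 'pos|^force'
python3 -m crank '[0,0,0.05,0,0,0,0,0,0,0,0,0]' | grep -E 'pos|^force'
python3 -m crank '[0,0,0.03,0,0,0,0,0,0,0,0,0]' | grep -E 'pos|^force'
python3 -m crank '[0,0,0.03,0,0,0,0,0,0,0,0,0]' | grep -E 'pos|^force'
python3 -c "
from h import *
st()"
```

```text
position: [537.7, 87.2, 154.8]
force: [-1.0, 0.3, -1.7]
position: [537.7, 87.2, 154.3]
force: [-0.1, -0.1, -0.7]
position: [537.7, 87.2, 154.0]
force: [-0.5, 0.0, -1.0]
position: [537.7, 87.2, 153.7]
force: [-0.9, 0.5, -1.4]
15.45 p [537.67  87.21 153.72] r [-180.     -0.   -178.33] F [-0.9  0.5 -1.4] T [ 0.   -0.01  0.02] gap 53.3 42.6 q [-32.  18.  20. 114.  -8.  49.  83.]
```

```bash

python3 -m crank '[0,0,0.03,0,0,0,0,0,0,0,0,0]' | grep -E 'pos|^force'
python3 -m crank '[0,0,0.03,0,0,0,0,0,0,0,0,0]' | grep -E 'pos|^force'
python3 -m crank '[0,0,0.03,0,0,0,0,0,0,0,0,0]' | grep -E 'pos|^force'
python3 -c "
from h import *
st()"
```

```text
position: [537.7, 87.2, 153.4]
force: [-0.3, 0.7, -0.3]
position: [537.8, 87.2, 153.3]
force: [-0.8, -1.2, 2.4]
position: [537.8, 87.2, 153.2]
force: [-2.1, -1.1, 6.2]
16.05 p [537.83  87.24 153.15] r [ 1.7999e+02  1.0000e-02 -1.7834e+02] F [-2.1 -1.1  6.2] T [-0.1   0.49  0.05] gap 53.2 43.4 q [-32.  18.  20. 114.  -8.  49.  83.]
```

```bash

python3 -m crank '[0,-0.01,0.01,0,0,5,0,-0.01,0.014,0,0,5,0,0,0,0,0,0]' | grep -E 'pos|^force|rot'
python3 -m crank '[0,-0.01,0.014,0,0,5,0,-0.01,0.014,0,0,5,0,0,0,0,0,0]' | grep -E 'pos|^force|rot'
python3 -c "
from h import *
st()"
```

```text
position: [537.9, 87.0, 152.9]
tool_rot: [180.0, 0.0, 171.5]
force: [-1.8, -1.1, 5.5]
position: [537.9, 86.8, 152.6]
tool_rot: [180.0, 0.0, 161.5]
force: [-0.4, 0.2, 5.4]
16.65 p [537.93  86.85 152.58] r [1.7999e+02 3.0000e-02 1.6149e+02] F [-0.4  0.2  5.4] T [-0.11  0.19 -0.12] gap 53.1 43.2 q [-36.  18.  24. 114. -10.  49.  65.]
```

```bash

python3 -m crank '[0,-0.01,0.014,0,0,5,0,-0.01,0.014,0,0,5,0,-0.01,0.014,0,0,5,0,-0.01,0.014,0,0,5,0,0,0,0,0,0]' | grep -E 'pos|^force|rot'
python3 -m crank '[0,-0.01,0.014,0,0,5,0,-0.01,0.014,0,0,5,0,-0.01,0.014,0,0,5,0,0,0,0,0,0]' | grep -E 'pos|^force|rot'
python3 -c "
from h import *
st()"
```

```text
position: [537.7, 86.6, 152.0]
tool_rot: [180.0, 0.0, 141.5]
force: [-2.2, -0.4, 5.7]
position: [537.4, 86.4, 151.6]
tool_rot: [180.0, 0.0, 126.5]
force: [-1.9, 0.7, 6.5]
17.55 p [537.44  86.36 151.61] r [179.98   0.   126.49] F [-1.9  0.7  6.5] T [-0.01  0.44 -0.07] gap 52.8 43.3 q [-42.  19.  32. 115. -13.  49.  34.]
```

```bash

python3 -m crank '[0,-0.01,0.014,0,0,5,0,-0.01,0.014,0,0,5,0,-0.01,0.013,0,0,5,0,-0.01,0.013,0,0,5,0,0,0,0,0,0]' | grep -E 'pos|^force|rot'
python3 -m crank '[0,-0.01,0.014,0,0,5,0,-0.01,0.013,0,0,5,0,-0.01,0.013,0,0,5,0,-0.01,0.013,0,0,5,0,0,0,0,0,0]' | grep -E 'pos|^force|rot'
python3 -m crank '[0,-0.01,0.014,0,0,5,0,-0.01,0.013,0,0,5,0,-0.01,0.013,0,0,5,0,0,0,0,0,0]' | grep -E 'pos|^force|rot'
python3 -c "
from h import *
st()"
```

```text
position: [537.1, 86.2, 151.0]
tool_rot: [180.0, -0.0, 106.5]
force: [-0.8, -0.2, 6.5]
position: [536.8, 86.1, 150.5]
tool_rot: [180.0, -0.0, 86.5]
force: [-0.3, 1.5, 5.6]
position: [536.5, 86.2, 150.1]
tool_rot: [180.0, -0.0, 71.5]
force: [-0.8, -0.2, 5.4]
18.95 p [536.52  86.17 150.1 ] r [ 1.7998e+02 -1.0000e-02  7.1500e+01] F [-0.8 -0.2  5.4] T [ 0.07  0.24 -0.07] gap 53.2 43.3 q [-52.  23.  45. 115. -21.  50. -14.]
```

```bash

python3 -m crank '[0,-0.01,0.014,0,0,5,0,-0.01,0.013,0,0,5,0,0,0,0,0,0]' | grep -E 'pos|^force|rot'
python3 -m crank '[0,-0.01,0.014,0,0,5,0,-0.01,0.013,0,0,5,0,0,0,0,0,0]' | grep -E 'pos|^force|rot'
python3 -m crank '[0,-0.01,0.01,0,0,5,0,0,0,0,0,0]' | grep -E 'pos|^force|rot'
python3 -m crank '[0,-0.01,0.01,0,0,5,0,0,0,0,0,0]' | grep -E 'pos|^force|rot'
python3 -c "
from h import *
st()"
```

```text
position: [536.3, 86.2, 149.8]
tool_rot: [180.0, -0.0, 61.5]
force: [-0.8, 0.5, 6.2]
position: [536.2, 86.3, 149.5]
tool_rot: [180.0, -0.0, 51.5]
force: [-1.1, 0.1, 5.9]
position: [536.1, 86.3, 149.5]
tool_rot: [180.0, -0.0, 46.5]
force: [-1.0, 0.1, 5.2]
position: [536.2, 86.3, 149.5]
tool_rot: [180.0, -0.0, 41.5]
force: [-0.1, 0.4, 6.8]
19.95 p [536.17  86.35 149.49] r [ 1.7998e+02 -3.0000e-02  4.1510e+01] F [-0.1  0.4  6.8] T [-0.08  0.18 -0.12] gap 53.0 43.4 q [-57.  25.  53. 116. -26.  51. -39.]
```

```bash

python3 -m crank '[0,-0.01,0,0,0,5,0,0,0,0,0,0]' | grep -E 'pos|^force|rot'
python3 -m crank '[0,0,0,0,0,0,0,0,0,0,0,0,0,0,0,0,0,0,0,0,0,0,0,0,0,0,0,0,0,0,0,0,0,0,0,0,0,0,0,0,0,0]' 1 | grep -E 'pos|^force|gap'
python3 -m crank '[0,0,-1,0,0,0,0,0,-3,0,0,0,0,0,-4,0,0,0,0,0,-1,0,0,0,0,0,0,0,0,0,0,0,0,0,0,0]' | grep -E 'pos|^force|gap'
python3 - <<'E'
from h import *
st(); c,im,d=shot('wrist','w4.png'); h=cv2.cvtColor(im,cv2.COLOR_RGB2HSV).astype(int)
uu,vv,P=cloud(c,d); hh=h[vv,uu]
k=(hh[:,0]>60)&(hh[:,0]<95)&(hh[:,1]>80)&(P[:,2]>175)&(P[:,2]<190)&(np.hypot(P[:,0]-537,P[:,1]-86.7)<40); A=np.c_[P[k][:,:2],np.ones(k.sum())]
Q=onz(c,uu[k],vv[k],180); print(k.sum(),'z',np.median(P[k],0),'plane',np.linalg.lstsq(A,P[k][:,2],rcond=None)[0][:2],cv2.minEnclosingCircle(Q[:,:2].astype(np.float32)))
a=shot('scene')[1][130:280,230:380,::-1];b=shot('side')[1][170:320,200:350,::-1]
cv2.imwrite('pics/fin.png',cv2.resize(np.hstack([a,b]),(800,400)))
E
```

```text
position: [536.1, 86.5, 149.5]
tool_rot: [180.0, -0.0, 36.5]
force: [-1.0, 0.2, 8.1]
position: [535.7, 86.4, 149.1]
force: [-0.7, 0.3, 0.5]
finger_gap: 84.9
position: [535.4, 86.7, 238.9]
force: [-0.4, 0.3, 0.1]
finger_gap: 85.5
21.45 p [535.39  86.69 238.88] r [-179.97   -0.     36.7 ] F [-0.4  0.3  0.1] T [-0.01 -0.02  0.01] gap 85.5 0.0 q [-65.  19.  61. 111. -19.  61. -49.]
4143 z [539.97534642  89.56171888 179.88652977] plane [-0.00512457 -0.00951887] ((538.4011840820312, 86.78128051757812), 27.261550903320312)
```

View pics/fin.png

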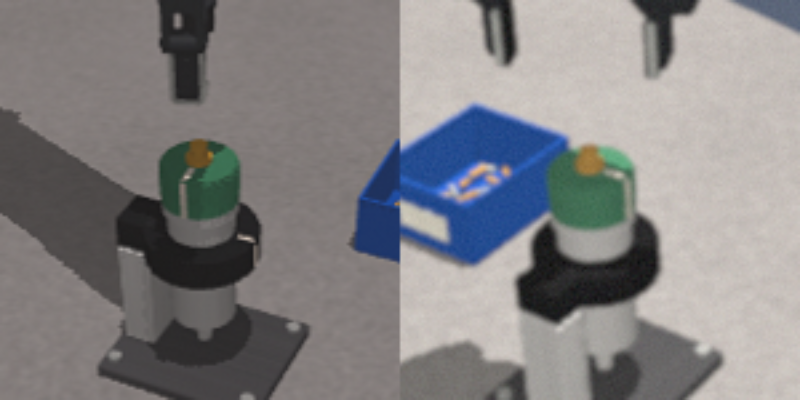

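The picture shows the cap seated squarely on the shoulder, mark at about (187,185), with the gripper clear. The cap top measures 179.9 mm, which puts the rim at 150 mm.

```bash
python3 -c "
from h import *
print(ticket.close_job())"
```

```text
the job is handed in; nothing more can be done
None
```

The cap is screwed home on the retainer and released: its top measured 179.9 mm (180 mm when fully seated), forces on the tool stayed below about 10 N, and I handed the job in about 21.5 s into the run, though no verdict came back.

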